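# Pack out the drilling jig and hold the blank flush

### The arm

A 6-joint arm with a two-finger parallel gripper is mounted at the origin on the work surface. World frame = base frame: x ahead of the robot, y to its left, z up, the work surface at z = 0. Lengths are in mm, angles in rad, forces in N, time in s.
With the tool pointing down it reaches from about 375 to 900 mm from the base axis. Payload 3.1 kg.
Tool frame: the origin (TCP) lies midway between the tips of the shut fingers; the grasp point (between the pads) lies 19 mm behind it; z points along the fingers, x is the direction in which the jaws open and shut, and the axes are right-handed (so a half turn about z gives the same grasp; the last joint's range is limited). The gripper opens to 85 mm and grips with 20 to 120 N. Pads are 22 mm wide; open, the fingers measure 114 mm over their backs; the gripper's body (76 mm by 85 mm) begins 54 mm behind the grasp point. The pads swing forward as they close: fully open they stand 13 mm farther back than shut.
Start: joints at [1.161, 0.527, 1.433, -0, 1.181, -0.178], TCP at [142.933, 608.413, 231.31] pointing down, gripper open.
Joint ranges: [-3.08, 3.08], [-0.75, 2.2], [0.22, 2.44], [-1.43, 4.57], [0, 2.65], [-2.85, 2.85]. Speed limits (rad/s): [2.79, 2.79, 3.14, 3.14, 3.14, 3.14].

### API

Orientations are given as [roll, pitch, yaw] about the fixed x, y, z axes, in that order (R = Rz(yaw) Ry(pitch) Rx(roll)).
In Python, from workcell import * gives the robot as it stands.
- The arm moves only by the tool move_arm, never from a script. Its argument "deltas" is a list of rows, each a list of 5 numbers: the shift along the tool's x, y, z scaled (see below), then the turn about the tool's z scaled (see below), then the closure, from -1 (fully open) to 1 (shut). In form: [[dx, dy, dz, turn, fingers], ...]. A call has 1 to 5 rows; each row is the pose to reach, as a shift and turn from the pose commanded when the call began, along the tool's axes at that moment, turning the shorter way round; what a row does not reach only later rows make up. The controller multiplies each number of a shift by 400 mm and each number of a turn by 180 degrees. A row lasts 1/12 s, in which the tool goes at most 41.7 mm and 7.16 degrees, less where a joint would pass 70% of its speed; a pose out of reach is approached as far as the arm can. A call with a number of a shift or a turn outside -1 to 1 is refused whole. A call with a gripper value outside its range is refused whole. The fingers move at their own pace and stop on an object; "grip_force" is the grip in N (left out, the last holds). Time passes only in rows, so rows that repeat a pose let the fingers close. It gives the time, the measured TCP pose, the force and the opening at its end, in the units of the state.
- sense(): the state, without advancing time (a new reading comes with each control period).
- read_camera(name): name is "scene" or "top" or "wrist"; returns (picture, depth): 400x640x3 uint8, red, green, blue; 400x640 float32, mm along the optical axis (not along the pixel's ray), 0 where there is no reading.
- camera_params(name): a dict with "intrinsics" (3x3 intrinsics, pixels), "distortion" ([k1, k2, p1, p2, k3] as OpenCV has them; the pictures are not rectified), "view" (4x4, takes a point from world to camera coordinates). Camera axes: x right, y down, z forward; pixel columns grow to the right and rows downward; lengths in mm; the calibration is good to about 2 mm. A picture is of the moment at which its call begins: read the wrist's pose just before it. camera_params takes no time and is no camera call; for the wrist camera it gives the pose at the moment of the call.
- finish_job(): hands the job in, once; it reports no verdict.
The state is a dict: "clock": time; "joint_positions": joint angles; "dq": joint speeds; "effort": joint torques, N m; "eef_pos": TCP position; "eef_rot": TCP orientation; "ft_force": force on the tool from outside, world axes, zero at the start; "moment": the same for the moment, N m; "opening": opening from 0.0 (shut) to 1.0 (fully open).
Only numpy, scipy, OpenCV 4.12 (cv2) and the standard library are available. Lean on these libraries where they do the work, as an engineer would, in place of code of your own. Each camera call takes 0.05 s, during which the arm holds its last target. There are 200 camera calls.

### The job

Slide the drilling jig's side jaw fully shut to locate the wooden blank, then stand the packing block upright on the jig base in the gap behind the blank, at the one end where the gap is wide enough for it, and let go of the block. Then push the blank's front edge back until it sits square and flush against both the packing block and the thick stop, and finish while still holding it firmly pressed there with the fingers: do not let go at the end. Leave the other things on the table where they are.

Things in the scene. Friction and masses are not known exactly. Their poses are not given: they have to be found in the camera images.
- jig: plywood drilling jig, fixed (sizes in mm). Origin on the table top; x to the fence (away from the robot), y to the jaw, z up. Base plate x -100 to 100, y -110 to 160, top at z 12. Fence face at x 75, fence top at z 42; a thick and a thin stop are screwed to it at y +33 and -33 (which is where varies). Fixed side rail: face at y -65.5, x -45 to 43, top z 36. The flush blank is centred at x 0, y 0.
- jaw (a joint): opening of the side jaw, m: 0 fully shut, up to 0.036 open (towards the jig's +y). Slides stiffly (about 3 N) and stays where left. Shut, its inner face is at jig y 66, leaving the 130 mm blank 1.5 mm of play; closing, it pushes the blank towards the rail.
- jaw_face (a point): centre of the jaw's outer face (looking to jig +y), axes as the jig's; moves with the jaw. The jaw is a wooden block 70 (x) x 24 (y) x 29 high, its bottom at z 12.5, with an upright round peg 14 across and 30 high on the middle of its top, axis 12 from this face.
- blank_mid (a point): centre of the blank, a loose flat pine board 90 (x, front to back) x 130 (y) x 18 thick, lying on the jig base. At the start it lies 8 to 14 mm in front of the thick stop's face, a little turned.
- thick_block: the thick wooden stop, fixed on the fence, 30 thick. Origin: on the jig base (z 12), at the fence face, mid-length; axes as the jig's. Block 62 long (y), 30 high, from x -30 to 0. The gap between it and the blank is too narrow for the packing block.
- thin_block: the thin wooden stop, fixed on the fence, 10 thick. Origin and axes as for the thick stop; block 62 long (y), 30 high, from x -10 to 0. The gap between it and the blank is the wide one (28 to 34 mm).
- packer_mid (a point): centre of the packing block, a loose upright wooden block 20 thick (its x) x 44 wide (its y) x 65 high (z), about 45 g, standing on the table to the left of the jig at the start. When home its centre is 20 mm in front of the thin stop's origin (x -20) and 32.5 above the jig base.
- wedge: a tapered wooden offcut, 110 long x 30 wide, 22 high at its thick end, lying near the packing block (sizes in mm); to be left alone
- offcut: a flat wooden offcut 100 x 45 x 18 lying flat (sizes in mm); to be left alone
- tape: a cardboard-brown tape roll, 100 across, 24 high (sizes in mm); to be left alone
- glue: a white glue bottle, 60 across, 170 high (sizes in mm); to be left alone
- screwdriver: a screwdriver lying on the table (sizes in mm); to be left alone
- drill: a cordless drill standing on its battery, about 230 high (sizes in mm); to be left alone
- earmuffs: blue ear defenders lying on the table, 80 high (sizes in mm); to be left alone
There are look-alikes about, which are no part of the job. What is shaped like the part that bears blank_mid but orange, pink or turquoise is not meant.

How it is judged:
By the outcome, as a careful person would: the job done as asked, in the order asked, and still so for the second after the job is handed in, while the arm keeps its last pose, push and grip.
It also fails if it takes over 64 s, if anything falls off the work surface, if the arm or the gripper's body presses on something with over 40 N, if the wrist force passes 120 N, or if a joint passes its speed limit or range.

## Working session

There is one attempt and no reset: what is moved stays moved. The work goes in short steps, Python scripts to look and compute and a tool call to move; the robot and the scene stay as the last step left them, time stands still between calls to the robot, and variables do not carry over. Pictures are saved under pics/ and viewed, about 8 in all and at most 12, crops included, and the job is handed in when it is done.

Besides the shell and the picture viewer there is one more tool, called after "Request:" as a command line: name --pt "numbers of a row" for each row, then --argument value for the rest. move_arm: Moves the arm, as the interface text tells. Its arguments: {"type":"object","properties":{"deltas":{"type":"array","items":{"type":"array","items":{"type":"number","minimum":-1,"maximum":1}}},"grip_force":{"type":"number"}},"required":["deltas"]}

```bash
ls; mkdir -p pics
cat > h.py <<'E'
from workcell import *
import numpy as np, cv2
def snap(n,f):
    p=camera_params(n); im,d=read_camera(n)
    cv2.imwrite(f'pics/{f}.png',im[:,:,::-1]); np.savez(f'pics/{f}.npz',im=im,d=d,K=p['intrinsics'],D=p['distortion'],V=p['view'])
    return im,d
def load(f): return np.load(f'pics/{f}.npz')
def world(z,uv,depth=None,zw=None):
    K,D,V=z['K'],np.array(z['D'],float),np.array(z['V']); uv=np.array(uv,float).reshape(-1,2)
    n=cv2.undistortPoints(uv[:,None,:],np.array(K,float),D)[:,0]
    r=np.c_[n,np.ones(len(n))]; R,t=V[:3,:3],V[:3,3]
    c=-R.T@t; w=r@R
    if zw is not None: s=(zw-c[2])/w[:,2]
    elif depth is not None: s=np.array(depth)
    else: s=z['d'][uv[:,1].astype(int),uv[:,0].astype(int)]
    return c+w*s[:,None] if np.ndim(s) else c+w*s
def cloud(z):
    h,w=z['d'].shape; u,v=np.meshgrid(np.arange(w),np.arange(h))
    return world(z,np.c_[u.ravel(),v.ravel()],z['d'].ravel()).reshape(h,w,3)
def proj(z,P):
    V=np.array(z['V']); rv=cv2.Rodrigues(V[:3,:3])[0]
    return cv2.projectPoints(np.array(P,float).reshape(-1,1,3),rv,V[:3,3],np.array(z['K'],float),np.array(z['D'],float))[0][:,0]
E
python3 - <<'E'
from h import *
for n in('scene','top'): snap(n,n+'0'); 
s=sense(); print(s['clock'],s['eef_pos'],s['eef_rot'],s['opening'],s['ft_force'])
for n in('scene','top','wrist'):
    V=np.array(camera_params(n)['view']); print(n,-V[:3,:3].T@V[:3,3],V[2,:3])
E
```

```text
pics
0.1 [142.65596931 607.8398444  230.41557948] [-3.14122202e+00  1.94842397e-03  1.34002399e+00] 1.0006180673205665 [-0.84604691 -0.63440255  0.19615712]
scene [ 928.39339021  551.999691   1197.61089956] [-0.35120874 -0.38202997 -0.85481315]
top [ 370.36677674   69.51489372 1104.90264994] [ 0.08141665 -0.00246441 -0.99667711]
wrist [ 77.51633997 623.943498   373.89704864] [ 0.25615932 -0.0624605  -0.96461448]
```

View pics/top0.png

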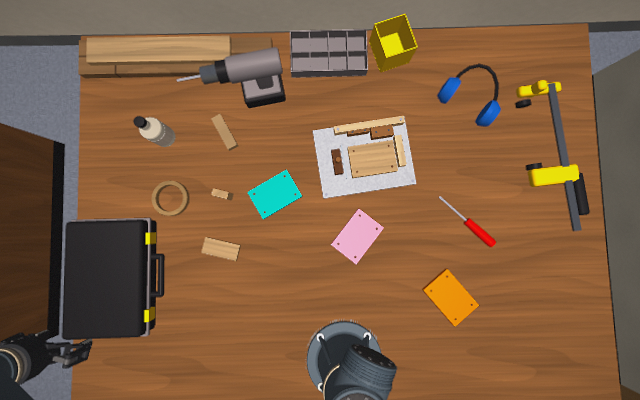

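View pics/scene0.png

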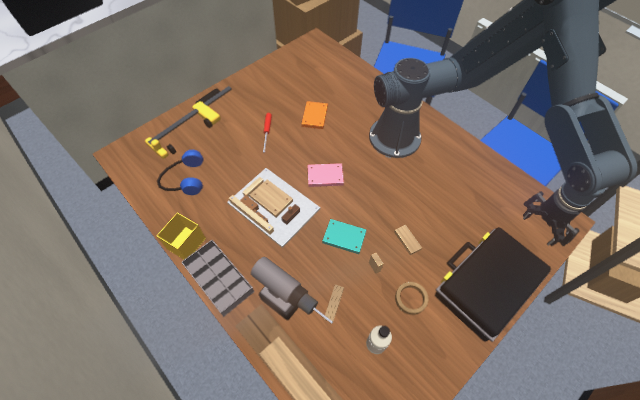

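The top picture shows the jig at about (365,157), with the jaw (dark, left) at (337,161), the fence at the top, the rail at right (401,152) and the natural pine blank at (372,160). Candidates for the blank: pine (372,160) in the jig, turquoise (275,194), pink (357,236), orange (450,297). I choose the pine one. Candidates for the packer: (221,194) small upright block, wedge (224,132), offcut (220,248). I choose (221,194), and check it in a close crop.

Run:
```python
from h import *
z=load('top0'); im=z['im'][:,:,::-1]
a=cv2.resize(im[108:208,302:428],None,fx=6,fy=4.0*1.5,interpolation=cv2.INTER_CUBIC)[:600,:756]
a=cv2.resize(im[110:205,305:425],None,fx=5,fy=5,interpolation=cv2.INTER_CUBIC)
b=cv2.resize(im[175:215,200:240],(200,200),interpolation=cv2.INTER_CUBIC)
o=np.zeros((475,800,3),np.uint8); o[:,:600]=a; o[:200,600:]=b
cv2.imwrite('pics/crop0.png',o)
P=cloud(z)
for nm,uv in dict(packer=(221,194),offcut=(220,248),wedge=(224,132),base=(325,185),blank=(372,160),thick=(382,131),thin=(355,131),fence=(370,125),jaw=(337,161),table=(300,250)).items(): print(nm,P[uv[1],uv[0]].round(1))
c=P[183:206,205:240].reshape(-1,3); c=c[(c[:,2]>50)&(c[:,2]<90)]
print('packer top',len(c),c.mean(0), cv2.minAreaRect(c[:,:2].astype(np.float32)))
# base corners
g=z['im'].astype(int); m=((g.min(2)>150)&(g.max(2)-g.min(2)<30)).astype(np.uint8); m[:,:300]=0;m[:,430:]=0;m[:105]=0;m[205:]=0
ys,xs=np.nonzero(m); w=world(z,np.c_[xs,ys],zw=12); print('base',cv2.minAreaRect(w[:,:2].astype(np.float32)))
```

```text
packer [463.4 323.9  62.4]
offcut [315.6 336.9  22.4]
wedge [646.6 325.8  16.1]
base [486.5  38.7  14.6]
blank [552.4 -95.3  32.5]
thick [ 633.4 -125.5   38.5]
thin [633.7 -48.6  44.9]
fence [651.2 -92.1  39.6]
jaw [545.    6.1  73.8]
table [303.3 114.4   2.7]
packer top 128 [465.37219396 325.28778605  64.81319477] ((465.4288635253906, 326.1495666503906), (43.46221160888672, 19.59125328063965), 74.6072006225586)
base ((566.6586303710938, -74.92544555664062), (199.01744079589844, 268.4820251464844), 7.6224141120910645)
```

View pics/crop0.png

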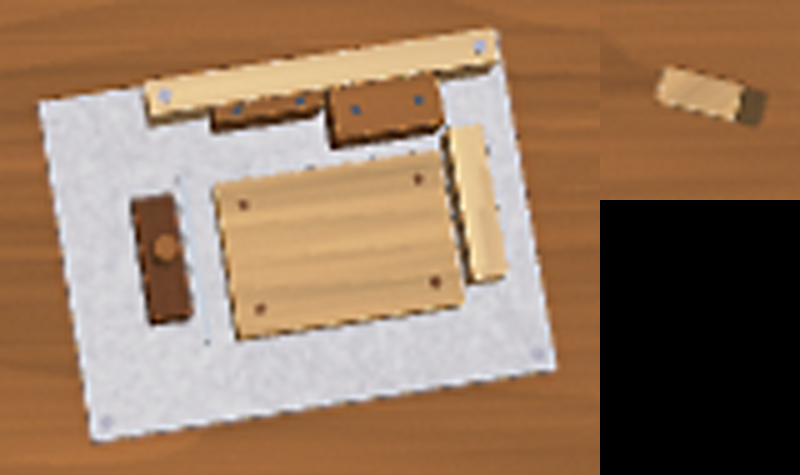

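The crop shows the thin stop at left (265,110), towards the jaw, so the wide gap is at jig +y. The thick stop is at right (385,110), the jaw is open at (160,260) with its peg at (167,247), and the pine blank is at (340,245). The packer (700,90) is the upright block. Next I work out the jig pose and waypoints.

```bash
cat >> h.py <<'E'
def Rz(a): return np.array([[np.cos(a),-np.sin(a)],[np.sin(a),np.cos(a)]])
def yaw(): return sense()['eef_rot'][2]
def delta(xy,z,yw,cur=None):
    """tool-frame move (dx,dy,dz,turn) in move_arm units to reach TCP xy,z,yaw (tool down)"""
    s=sense(); p=np.array(s['eef_pos']) if cur is None else np.array(cur[:3]); a=s['eef_rot'][2] if cur is None else cur[3]
    d=Rz(-a)@(np.array(xy)-p[:2]); t=(yw-a+np.pi)%(2*np.pi)-np.pi
    return np.round(np.array([d[0]/400,-d[1]/400,(p[2]-z)/400,-t/np.pi]),4)
E
python3 - <<'E'
from h import *
z=load('top0'); P=cloud(z)
ps=np.radians(7.9); o=np.array([566.7,-74.9])-Rz(ps)@[0,25]
J=lambda w:(np.atleast_2d(w)[:,:2]-o)@Rz(ps)
px=lambda l:[(305+x/5,110+y/5) for x,y in l]
print('o',o)
print('peg',J(world(z,px([(167,240)]),zw=71.5)))
print('base corners',J(world(z,px([(38,102),(500,30),(555,370),(93,440)]),zw=12)))
print('jaw top',J(world(z,px([(131,200),(175,195),(191,318),(150,325)]),zw=41.5)))
print('blank top',J(world(z,px([(214,185),(440,150),(466,300),(237,338)]),zw=30)))
print('rail top',J(world(z,px([(447,128),(482,125),(505,275),(468,282)]),zw=36)))
print('case',P[280,110],P[225,100], 'max z',np.nanmax(P[215:340,60:150,2]))
tgt=o+Rz(ps)@[-20,150]
print(tgt,delta(tgt,200,ps+np.pi/2))
E
```

```text
o [570.13611365 -99.66273658]
peg [[ -2.51367995 102.89863731]]
base corners [[  99.12743817  158.01386564]
 [  97.67938341 -113.40968329]
 [-102.63718881 -109.01971097]
 [ -99.77566415  158.46442149]]
jaw top [[ 28.13256865 116.42321691]
 [ 26.95749149  91.56476531]
 [-43.14167767  94.27804472]
 [-43.3421549  117.54245886]]
blank top [[ 31.23954637  67.63478637]
 [ 30.35754056 -62.42238824]
 [-56.63772444 -61.7510545 ]
 [-57.11670108  69.46278496]]
rail top [[ 40.99763702 -67.10160621]
 [ 39.48603876 -86.89770513]
 [-46.87891685 -84.41958483]
 [-47.43459863 -63.2354699 ]]
case [246.07168629 596.30737887 103.44464558] [386.81746261 628.42770734  97.35098126] max z 1104.902649936481
[529.70924248  46.16479198] [-1.1456  1.2632  0.076  -0.1173]
```

Request:
move_arm --pt "-0.35 0.345 0 0 1" --pt "-0.35 0.345 0 0 1" --pt "-0.35 0.345 0 0 1" --pt "-0.35 0.345 0 0 1" --pt "-0.35 0.345 0 0 1"

```text
clock: 0.52
eef_pos: [245.7, 437.5, 230.9]
eef_rot: [-3.141, 0.002, 1.34]
ft_force: [0.7, -0.0, -0.4]
opening: 0.296
```

Request:
move_arm --pt "-0.35 0.345 0 0 1" --pt "-0.35 0.345 0 0 1" --pt "-0.35 0.345 0 0 1" --pt "-0.35 0.345 0 0 1" --pt "-0.35 0.345 0 0 1"

```text
clock: 0.93
eef_pos: [348.5, 270.1, 231.2]
eef_rot: [3.141, 0.001, 1.339]
ft_force: [0.1, 0.4, -0.4]
opening: 0.0
```

Request:
move_arm --pt "-0.35 0.345 0 0 1" --pt "-0.35 0.345 0 0 1" --pt "-0.35 0.345 0 0 1" --pt "-0.35 0.345 0 0 1" --pt "-0.35 0.345 0 0 1"

```text
clock: 1.35
eef_pos: [451.5, 101.9, 231.3]
eef_rot: [3.141, 0.0, 1.338]
ft_force: [0.6, 0.3, -0.1]
opening: 0.0
```

Request:
move_arm --pt "-0.34 0.345 0 -0.118 1" --pt "-0.34 0.345 0 -0.118 1" --pt "-0.34 0.345 0 -0.118 1" --pt "-0.34 0.345 0 -0.118 1" --pt "-0.34 0.345 0 -0.118 1"

```text
clock: 1.77
eef_pos: [554.3, -62.0, 231.0]
eef_rot: [3.141, 0.001, 1.71]
ft_force: [-0.1, -0.1, -0.3]
opening: -0.002
```

Run:
```python
from h import *
s=sense(); print(s['eef_pos'],s['eef_rot'],s['joint_positions'])
im,d=snap('wrist','w1'); print(camera_params('wrist')['intrinsics'],np.unique(d.astype(int)//50*50,return_counts=True))
```

```text
[554.34679147 -61.95804402 231.03850547] [3.14124112e+00 5.67670178e-04 1.71013994e+00] [-3.11445444e-01  4.37214860e-01  1.60367396e+00 -4.01455911e-04
  1.10014013e+00 -2.02140353e+00]
[[286.90862856   0.         321.29989485]
 [  0.         286.90862856 198.82108406]
 [  0.           0.           1.        ]] (array([  0,  50, 100, 300, 350, 400, 450, 700, 750, 800]), array([ 1330, 45091,  6492, 77203, 78827, 40284,  4554,   406,  1248,
         565]))
```

View pics/w1.png

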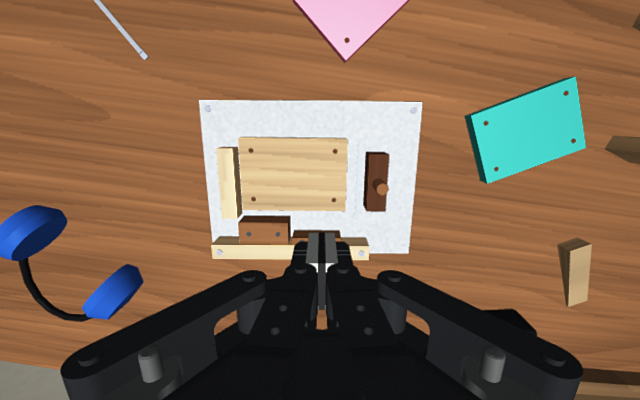

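The wrist view shows the whole jig, with the fence at the bottom: base front corners at (200,101) and (422,102), back right at (409,253), blank (238-347,137-212), jaw (366-388,152-212) with its peg at (382,189), and thick stop (264,230). The packer is at (575,270).

Run:
```python
from h import *
z=load('w1'); g=z['im'].astype(int)
# base front edge, left, right edges by white mask
m=((g.min(2)>150)&(g.max(2)-g.min(2)<35)).astype(np.uint8); m[:95]=0;m[262:]=0;m[:,:190]=0;m[:,430:]=0
def fit(uv,zw):
    w=world(z,uv,zw=zw)[:,:2].astype(np.float32); vx,vy,x,y=cv2.fitLine(w,cv2.DIST_HUBER,0,.01,.01).ravel(); return np.array([x,y]),np.array([vx,vy])
front=[(u,np.nonzero(m[:,u])[0][0]-.5) for u in range(210,415,4)]
right=[(np.nonzero(m[v])[0][-1]+.5,v) for v in range(110,248,4)]
left=[(np.nonzero(m[v])[0][0]-.5,v) for v in range(110,235,4)]
ang=[]
F=fit(front,12);Rr=fit(right,12);L=fit(left,12)
for n,(c,v) in dict(front=F,right=Rr,left=L).items(): print(n,c,np.degrees(np.arctan2(v[1],v[0])))
def ps_(v,off): 
    a=np.degrees(np.arctan2(v[1],v[0]))-off; return (a+90)%180-90
A=[ps_(F[1],90),ps_(Rr[1],0),ps_(L[1],0)]; ps=np.radians(np.mean(A)); ex=Rz(ps)[:,0]; ey=Rz(ps)[:,1]
print(A,'width',(Rr[0]-L[0])@ey)
x0=F[0]@ex+100; y0=((Rr[0]@ey-160)+(L[0]@ey+110))/2
o=x0*ex+y0*ey; print('o',o,'psi',np.degrees(ps))
J=lambda w:(np.atleast_2d(w)[:,:2]-o)@Rz(ps)
print('peg',J(world(z,[(382,188)],zw=71.5)))
print('jaw',J(world(z,[(366,152),(388,153),(386,211),(365,212)],zw=41.5)).round(1).tolist())
print('blank',J(world(z,[(239,137),(347,139),(346,211),(239,212)],zw=30)).round(1).tolist())
print('thick',J(world(z,[(239,216),(290,218)],zw=42)).round(1).tolist())
print('rail',J(world(z,[(218,148),(239,148),(241,217),(222,218)],zw=36)).round(1).tolist())
P=cloud(z); print('depth check base',P[120,300],P[120,400],'blank',P[170,290])
```

```text
front [ 470.1711 -118.287 ] -82.47181
right [543.79706  59.21519] 7.5830564
left [ 576.7577  -209.16748] 7.634714
[np.float32(7.5281982), np.float32(7.5830536), np.float32(7.634712)] width 270.3852
o [568.4995  -99.10221] psi 7.581988
peg [[ -5.80242898 105.00924157]]
jaw [[-41.3, 90.4], [-40.4, 115.9], [29.9, 118.3], [31.3, 92.7]]
blank [[-56.7, -58.4], [-55.1, 69.1], [33.9, 70.5], [36.3, -64.6]]
thick [[37.5, -61.4], [39.6, 1.1]]
rail [[-44.3, -82.3], [-44.4, -57.5], [40.9, -60.8], [42.4, -84.8]]
depth check base [491.06984235 -96.68852254  12.47362787] [473.91992807  24.0181601   13.18623657] blank [ 550.62029618 -100.29119      30.96561772]
```

Request:
move_arm --pt "0.285 0.012 0 0.002 1" --pt "0.285 0.012 0 0.002 1" --pt "0.285 0.012 0 0.002 1" --pt "0.285 0.012 0 0.002 1"

```text
clock: 2.15
eef_pos: [539.8, 59.4, 230.7]
eef_rot: [-3.139, -0.003, 1.709]
ft_force: [-0.2, 0.1, -0.1]
opening: 0.001
```

Request:
move_arm --pt "0 0 0.3 0 1" --pt "0 0 0.4 0 1" --pt "0 0 0.5 0 1" --pt "0 0 0.515 0 1" --pt "0 0 0.515 0 1"

```text
clock: 2.57
eef_pos: [541.6, 54.3, 23.4]
eef_rot: [3.142, 0.0, 1.705]
ft_force: [0.1, -0.2, -0.5]
opening: 0.001
```

Request:
move_arm --pt "0 0 0 0 1" --pt "0 0 0 0 1"

```text
clock: 2.73
eef_pos: [539.7, 54.4, 22.9]
eef_rot: [-3.134, -0.002, 1.704]
ft_force: [0.2, 0.4, 0.4]
opening: -0.003
```

Request:
move_arm --pt "-0.03 0 0 0 1" --pt "-0.05 0 0 0 1" --pt "-0.07 0 0 0 1" --pt "-0.08 0 0 0 1" --pt "-0.09 0 0 0 1"

```text
clock: 3.15
eef_pos: [549.3, 17.7, 28.4]
eef_rot: [3.135, 0.002, 1.703]
ft_force: [0.7, 3.7, 8.8]
opening: -0.001
```

Request:
move_arm --pt "-0.005 0 0 0 1" --pt "-0.01 0 0 0 1" --pt "-0.015 0 0 0 1" --pt "-0.02 0 0 0 1" --pt "-0.025 0 0 0 1"

```text
clock: 3.57
eef_pos: [550.5, 8.3, 28.3]
eef_rot: [3.135, 0.002, 1.704]
ft_force: [0.9, 4.7, 8.7]
opening: -0.002
```

Request:
move_arm --pt "0.01 0 -0.02 0 1" --pt "0.01 0 -0.028 0 1" --pt "0.01 0 -0.028 0 1"

```text
clock: 3.82
eef_pos: [548.2, 12.5, 38.1]
eef_rot: [3.139, 0.001, 1.705]
ft_force: [-0.2, 0.5, -0.1]
opening: 0.002
```

Run:
```python
from h import *
s=sense(); print(s['eef_pos'],s['eef_rot'],s['ft_force'])
snap('wrist','w2')
```

```text
[548.20967305  12.49112411  38.12844347] [3.13924677e+00 1.10449188e-03 1.70469141e+00] [-0.22845872  0.47544098 -0.13974687]
```

View pics/w2.png

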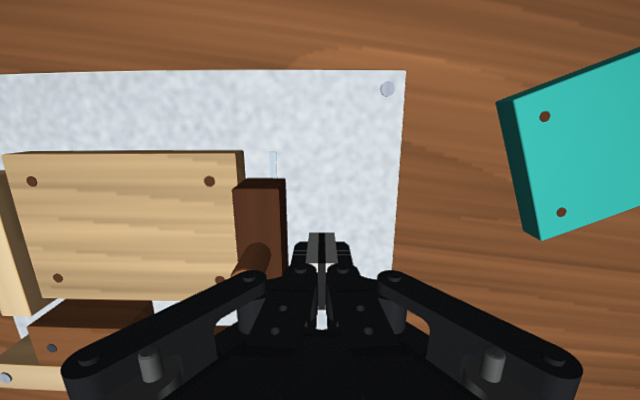

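Request:
move_arm --pt "0.08 0 0 0 1" --pt "0.11 0 0 0.04 1" --pt "0.11 0 0 0.08 1" --pt "0.11 0 0 0.12 1" --pt "0.11 0 0 0.15 1"

```text
clock: 4.28
eef_pos: [541.3, 56.7, 36.3]
eef_rot: [-3.141, 0.0, 1.228]
ft_force: [0.3, -0.4, -0.2]
opening: -0.0
```

Request:
move_arm --pt "0 0 0 0.04 1" --pt "0 0 0 0.08 1" --pt "0 0 0 0.12 1" --pt "0 0 0 0.16 1" --pt "0 0 0 0.19 1"

```text
clock: 4.7
eef_pos: [541.3, 56.3, 36.2]
eef_rot: [-3.141, 0.001, 0.631]
ft_force: [-1.0, -0.2, -0.2]
opening: 0.003
```

Request:
move_arm --pt "0 0 0 0.04 1" --pt "0 0 0 0.08 1" --pt "0 0 0 0.12 1" --pt "0 0 0 0.16 1" --pt "0 0 0 0.16 1"

```text
clock: 5.12
eef_pos: [541.4, 56.3, 36.3]
eef_rot: [-3.142, 0.001, 0.132]
ft_force: [-0.4, 0.1, 0.2]
opening: -0.002
```

Request:
move_arm --pt "0.01 0.04 0.03 0 1" --pt "0.01 0.07 0.03 0 1" --pt "0.01 0.09 0.03 0 1" --pt "0.01 0.11 0.03 0 1" --pt "0.01 0.125 0.03 0 1"

```text
clock: 5.53
eef_pos: [552.4, 6.3, 24.7]
eef_rot: [3.141, -0.0, 0.134]
ft_force: [-0.2, 0.4, 1.0]
opening: -0.003
```

Request:
move_arm --pt "0 0.005 0 0 1" --pt "0 0.01 0 0 1" --pt "0 0.015 0 0 1" --pt "0 0.02 0 0 1" --pt "0 0.02 0 0 1"

```text
clock: 5.95
eef_pos: [553.2, 0.1, 24.8]
eef_rot: [-3.141, 0.0, 0.134]
ft_force: [0.2, 3.2, 1.9]
opening: 0.003
```

Request:
move_arm --pt "0 0.005 0 0 1" --pt "0 0.01 0 0 1" --pt "0 0.015 0 0 1" --pt "0 0.02 0 0 1" --pt "0 0.02 0 0 1"

```text
clock: 6.37
eef_pos: [553.1, -0.3, 24.9]
eef_rot: [-3.131, 0.001, 0.129]
ft_force: [3.1, 31.9, 6.8]
opening: 0.0
```

Request:
move_arm --pt "0 0.005 0 0 1" --pt "0 0.01 0 0 1" --pt "0 0.01 0 0 1"

```text
clock: 6.62
eef_pos: [553.0, -0.5, 24.9]
eef_rot: [-3.125, 0.001, 0.127]
ft_force: [5.0, 45.2, 7.3]
opening: 0.002
```

Request:
move_arm --pt "0 -0.08 0 0 1" --pt "0 -0.1 -0.1 0 1" --pt "0 -0.15 -0.2 0 0" --pt "0 -0.2 -0.3 0 -1" --pt "0 -0.25 -0.4 -0.03 -1"

```text
clock: 7.03
eef_pos: [541.6, 83.2, 177.4]
eef_rot: [3.141, 0.001, 0.23]
ft_force: [0.8, -0.2, -0.2]
opening: 0.418
```

Run:
```python
from h import *
s=sense(); print(s['eef_pos'],s['eef_rot'],s['ft_force'])
snap('wrist','w3'); print(delta((465.4,325.6),190,1.302))
```

```text
[541.59113447  83.23271451 177.4338119 ] [3.14080350e+00 1.36343253e-03 2.30225994e-01] [ 0.75948603 -0.1929712  -0.20344328]
[-0.053  -0.6284 -0.0129 -0.3386]
```

View pics/w3.png

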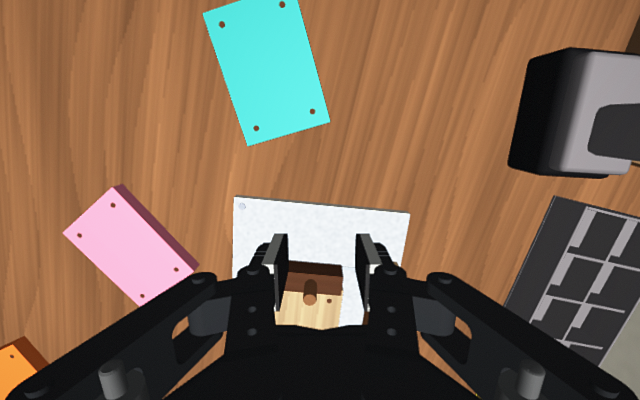

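Request:
move_arm --pt "-0.008 -0.1 -0.05 -0.035 -1" --pt "-0.016 -0.2 -0.05 -0.07 -1" --pt "-0.025 -0.3 -0.05 -0.11 -1" --pt "-0.033 -0.4 -0.05 -0.15 -1" --pt "-0.042 -0.5 -0.05 -0.18 -1"

```text
clock: 7.5
eef_pos: [480.1, 274.8, 196.4]
eef_rot: [3.14, -0.0, 0.799]
ft_force: [0.7, 0.3, -0.4]
opening: 1.003
```

Run:
```python
from h import *
print(sense()['eef_pos'],sense()['eef_rot'],delta((465.4,325.6),190,1.302))
```

```text
[480.07335277 274.83801986 196.39840551] [ 3.14022068e+00 -1.79051279e-04  7.99070594e-01] [ 0.0654 -0.1148  0.016  -0.1601]
```

Request:
move_arm --pt "0.03 -0.07 0 -0.035 -1" --pt "0.065 -0.115 0 -0.07 -1" --pt "0.065 -0.115 0 -0.11 -1" --pt "0.065 -0.115 0 -0.15 -1" --pt "0.065 -0.115 0 -0.16 -1"

```text
clock: 7.92
eef_pos: [465.8, 324.8, 195.9]
eef_rot: [3.141, 0.001, 1.303]
ft_force: [1.2, -0.0, -0.1]
opening: 1.001
```

Run:
```python
from h import *
print(sense()['eef_pos'],sense()['eef_rot'])
snap('wrist','w4'); z=load('w4'); P=cloud(z)
m=(P[...,2]>58)&(P[...,2]<75)&(np.hypot(P[...,0]-465,P[...,1]-325)<45)&(z['d']>0)
m=m&(z['d']>150)
c=P[m]; print(m.sum(),c.mean(0),cv2.minAreaRect(c[:,:2].astype(np.float32)))
print(proj(z,[[465,325,65]]))
```

```text
[465.78391072 324.80013241 195.89928577] [3.14092705e+00 1.01945633e-03 1.30285595e+00]
941 [463.8067835  329.36399522  65.45171754] ((464.3636169433594, 329.20458984375), (43.625770568847656, 19.71139144897461), 74.84407043457031)
[[321.02837106 190.20732728]]
```

View pics/w4.png

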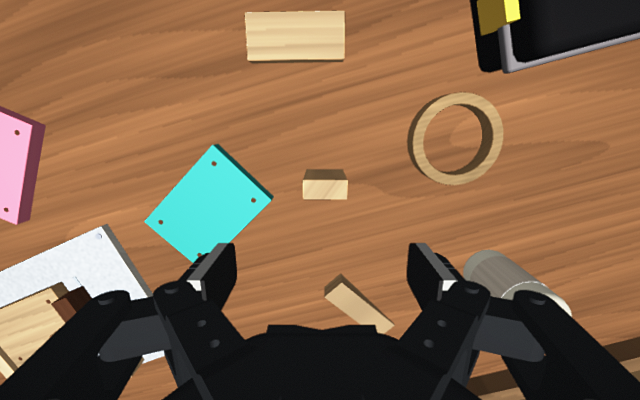

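The packer stands upright at (325,188), centred between the open fingers. The wedge (360,305) and tape (455,140) are clear of them. I descend and grip.

Request:
move_arm --pt "0.01 -0.007 0.1 0 -1" --pt "0.01 -0.007 0.2 0 -1" --pt "0.01 -0.007 0.3 0 -1" --pt "0.01 -0.007 0.38 0 -1" --pt "0.01 -0.007 0.415 0 -1"

```text
clock: 8.38
eef_pos: [462.0, 327.4, 25.9]
eef_rot: [-3.137, 0.005, 1.295]
ft_force: [-0.1, -0.5, -0.2]
opening: 0.999
```

Request:
move_arm --pt "0 0 0 0 -1" --pt "0 0 0 0 1" --pt "0 0 0 0 1" --pt "0 0 0 0 1" --pt "0 0 0 0 1" --grip_force 40

```text
clock: 8.8
eef_pos: [465.9, 329.6, 32.3]
eef_rot: [3.138, -0.002, 1.296]
ft_force: [0.3, -0.4, -0.9]
opening: 0.514
```

Request:
move_arm --pt "0 0 0 0 1" --pt "0 0 0 0 1"

```text
clock: 8.97
eef_pos: [465.8, 329.6, 32.2]
eef_rot: [3.139, -0.002, 1.296]
ft_force: [-0.1, -0.3, 6.0]
opening: 0.51
```

Request:
move_arm --pt "0 0 -0.05 0 1" --pt "0 0 -0.13 0 1" --pt "0 0 -0.22 0 1" --pt "0 0 -0.3 0 1" --pt "0 0 -0.3 0 1"

```text
clock: 9.38
eef_pos: [468.4, 331.1, 157.2]
eef_rot: [3.131, -0.009, 1.296]
ft_force: [0.6, 0.6, -0.5]
opening: 0.51
```

Request:
move_arm --pt "-0.06 0.045 0 0 1" --pt "-0.14 0.105 0 0 1" --pt "-0.22 0.165 0 0 1" --pt "-0.3 0.225 0 0 1" --pt "-0.38 0.285 0 0 1"

```text
clock: 9.8
eef_pos: [532.9, 150.3, 150.3]
eef_rot: [-3.142, 0.0, 1.297]
ft_force: [0.2, -0.6, -0.2]
opening: 0.507
```

Request:
move_arm --pt "-0.08 0.06 0 -0.03 1" --pt "-0.16 0.12 0 -0.06 1" --pt "-0.24 0.18 0 -0.09 1" --pt "-0.32 0.24 0 -0.12 1" --pt "-0.38 0.285 0 -0.13 1"

```text
clock: 10.22
eef_pos: [602.3, -28.7, 150.2]
eef_rot: [3.141, 0.001, 1.706]
ft_force: [0.1, -0.5, -0.2]
opening: 0.503
```

```bash
cat >> h.py <<'E'
ps=np.radians(7.58); o=np.array([568.5,-99.1])
J=lambda w:(np.atleast_2d(w)[:,:2]-o)@Rz(ps).T.T
W=lambda j:o+Rz(ps)@np.array(j)
E
python3 - <<'E'
from h import *
s=sense(); print(s['eef_pos'],s['eef_rot'],s['opening'],J(s['eef_pos']),delta(W((53,33)),140,ps+np.pi/2))
E
```

```text
[602.30977191 -28.72541931 150.18813636] [3.14075882e+00 1.02573352e-03 1.70633545e+00] 0.5028262977408414 [[42.79746803 65.29976274]] [-0.0808  0.0252  0.0255  0.001 ]
```

Request:
move_arm --pt "-0.04 0.013 0.03 0.001 1" --pt "-0.08 0.025 0.06 0.001 1" --pt "-0.08 0.025 0.09 0.001 1" --pt "-0.08 0.025 0.1 0.001 1"

```text
clock: 10.55
eef_pos: [614.0, -56.0, 108.0]
eef_rot: [-3.138, -0.002, 1.699]
ft_force: [-0.6, -0.1, -1.5]
opening: 0.505
```

Run:
```python
from h import *
s=sense(); print(s['eef_pos'],s['eef_rot'],J(s['eef_pos']))
snap('wrist','w5');snap('top','t5');snap('scene','s5')
```

```text
[614.01860376 -55.98043684 108.01564634] [-3.13782731e+00 -1.85388721e-03  1.69942050e+00] [[50.80876417 36.73839271]]
```

View pics/w5.png

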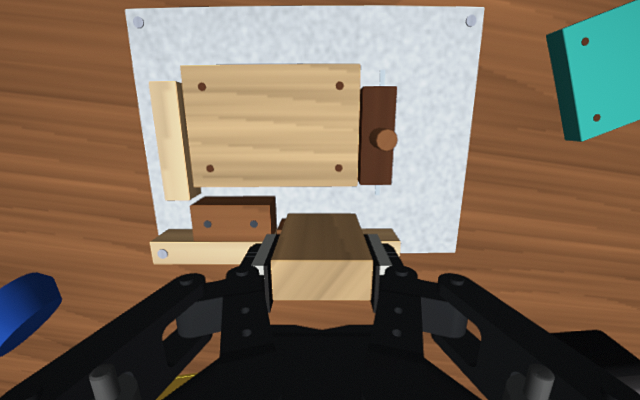

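The packer is held upright, with its top front edge at v≈260 and its bottom front edge (286-357, 214). The jaw is against the blank (u≈360), and the thick stop is at (233,218).

Run:
```python
from h import *
z=load('w5'); f=lambda n,l,h:print(n,J(world(z,l,zw=h)).round(1).tolist())
f('base front',[(125,9),(484,8)],12); f('base right',[(484,8),(456,252)],12)
f('packer front bottom',[(286,214),(357,214)],76); f('front top',[(272,260),(373,260)],141); f('back top',[(272,300),(372,300)],141)
f('blank',[(182,65),(361,65),(359,186),(189,184)],30)
f('peg',[(386,139)],71.5); f('jaw in',[(362,87),(361,184),(397,87),(392,184)],41.5)
f('thick front top',[(192,205),(276,206)],42); f('rail',[(184,82),(189,200)],36); f('fence screws front top edge',[(151,241),(250,241)],42)
P=cloud(z)
t=P[266:296,285:362].reshape(-1,3); print('top face',t.mean(0),J(t).mean(0),t[:,2].std())
```

```text
base front [[-99.4, -109.6], [-98.7, 160.0]]
base right [[-98.7, 160.0], [100.1, 161.1]]
packer front bottom [[41.8, 14.7], [42.0, 60.4]]
front top [[41.1, 16.4], [41.3, 59.3]]
back top [[60.7, 15.4], [60.9, 59.8]]
blank [[-55.9, -62.4], [-54.9, 66.2], [33.8, 67.3], [31.6, -67.5]]
peg [[-5.1, 77.6]]
jaw in [[-38.8, 65.8], [29.7, 67.2], [-38.8, 90.1], [29.8, 90.5]]
thick front top [[45.4, -61.6], [46.5, 2.9]]
rail [[-43.6, -59.6], [43.1, -66.3]]
fence screws front top edge [[75.2, -98.4], [75.2, -19.0]]
top face [613.41856568 -54.78677196 142.05563323] [50.37142622 38.00077818] 6.880354168447336
```

Request:
move_arm --pt "0 0 0.03 0 1" --pt "0 0 0.07 0 1" --pt "0 0 0.1 0 1" --pt "0 0 0.11 0 1" --pt "0 0 0.11 0 1"

```text
clock: 11.12
eef_pos: [614.5, -54.9, 64.9]
eef_rot: [-3.139, -0.001, 1.702]
ft_force: [0.2, -0.6, -0.5]
opening: 0.511
```

Request:
move_arm --pt "0 0 0 0 1" --pt "0 0 0 0 1"

```text
clock: 11.28
eef_pos: [616.2, -55.8, 66.9]
eef_rot: [3.14, 0.001, 1.701]
ft_force: [-0.3, -0.2, -0.5]
opening: 0.513
```

Run:
```python
from h import *
s=sense(); print(s['eef_pos'],s['eef_rot'],J(s['eef_pos']),s['ft_force'],delta(W((52.6,32.1)),44.5,ps+np.pi/2))
```

```text
[616.20927861 -55.77689813  66.87192633] [3.14039968e+00 5.02230335e-04 1.70147759e+00] [[53.00714499 36.65118007]] [-0.3086705  -0.17054387 -0.47416933] [-0.0114 -0.001   0.0559 -0.0005]
```

Request:
move_arm --pt "-0.011 -0.001 0.01 0 1" --pt "-0.011 -0.001 0.03 0 1" --pt "-0.011 -0.001 0.045 0 1" --pt "-0.011 -0.001 0.05 0 1" --pt "-0.011 -0.001 0.05 0 1"

```text
clock: 11.7
eef_pos: [615.0, -60.1, 45.2]
eef_rot: [-3.14, -0.001, 1.701]
ft_force: [0.3, 0.0, -1.8]
opening: 0.51
```

Request:
move_arm --pt "0 0 0.003 0 1" --pt "0 0 0.006 0 1" --pt "0 0 0.008 0 1" --pt "0 0 0.008 0 1"

```text
clock: 12.03
eef_pos: [616.0, -60.2, 44.2]
eef_rot: [3.141, 0.0, 1.701]
ft_force: [-1.1, -0.1, 4.9]
opening: 0.511
```

Request:
move_arm --pt "0 0 0 0 0" --pt "0 0 0 0 -0.4" --pt "0 0 0 0 -0.6" --pt "0 0 0 0 -0.6" --pt "0 0 0 0 -0.6"

```text
clock: 12.45
eef_pos: [615.9, -60.2, 43.0]
eef_rot: [3.142, -0.0, 1.701]
ft_force: [0.3, 0.0, -0.4]
opening: 0.802
```

Request:
move_arm --pt "0 0 -0.05 0 -0.6" --pt "0 0 -0.12 0 -0.6" --pt "0 0 -0.22 0 -0.6" --pt "0 0 -0.32 0 -0.6" --pt "0 0 -0.38 0 -0.6"

```text
clock: 12.87
eef_pos: [617.4, -60.6, 199.1]
eef_rot: [3.137, 0.002, 1.701]
ft_force: [0.9, -0.1, 0.4]
opening: 0.799
```

Request:
move_arm --pt "0 -0.1 0 0 -0.6" --pt "0 -0.2 0 0 0" --pt "0 -0.3 0 0 1" --pt "0 -0.33 0 0 1" --pt "0 -0.33 0 0 1"

```text
clock: 13.28
eef_pos: [480.5, -76.6, 194.9]
eef_rot: [-3.137, -0.002, 1.7]
ft_force: [0.7, -0.5, 0.3]
opening: 0.236
```

Run:
```python
from h import *
s=sense(); print(s['eef_pos'],s['eef_rot'],J(s['eef_pos']),s['ft_force'])
snap('wrist','w6'); snap('top','t6')
```

```text
[480.52522352 -76.5934862  194.88510265] [-3.13729200e+00 -2.08018579e-03  1.69997262e+00] [[-84.23717889  33.91463035]] [ 0.66904548 -0.46164911  0.27850175]
```

View pics/w6.png

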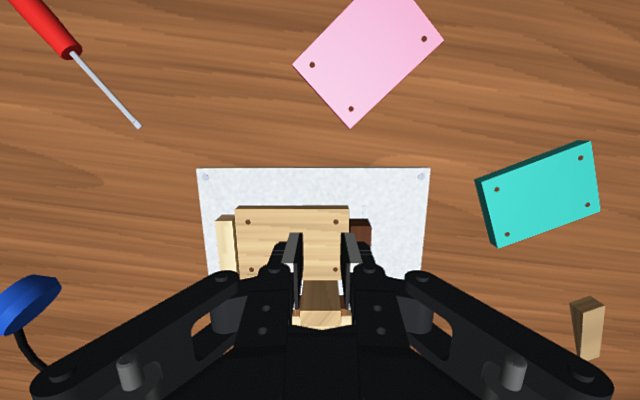

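The packer stands on its own in the gap at (320,310). I move to in front of the blank with the fingers shut.

Request:
move_arm --pt "-0.04 0 0.05 0 1" --pt "-0.08 0 0.15 0 1" --pt "-0.08 0 0.25 0 1" --pt "-0.08 0 0.32 0 1" --pt "-0.08 0 0.35 0 1"

```text
clock: 13.8
eef_pos: [489.3, -109.1, 51.1]
eef_rot: [-3.138, -0.002, 1.701]
ft_force: [1.2, 0.4, 0.1]
opening: 0.001
```

Request:
move_arm --pt "0 0 0 0 1" --pt "0 0 0 0 1"

```text
clock: 13.97
eef_pos: [490.5, -109.3, 54.2]
eef_rot: [3.142, -0.0, 1.702]
ft_force: [-0.5, -0.3, 0.8]
opening: 0.003
```

Run:
```python
from h import *
s=sense(); print(s['eef_pos'],s['eef_rot'],J(s['eef_pos']),s['ft_force'],s['opening'],delta(W((-75,2)),20,ps+np.pi/2))
```

```text
[ 490.51477422 -109.33952857   54.188962  ] [ 3.14154147e+00 -5.45646080e-05  1.70175086e+00] [[-78.65446341   0.13700903]] [-0.48480562 -0.3427021   0.75740903] 0.0025596121295554416 [ 0.0047  0.0091  0.0855 -0.0004]
```

Request:
move_arm --pt "0.004 0 0.04 0 1" --pt "0.004 0 0.085 0 1" --pt "0.004 0.01 0.085 0 1" --pt "0.004 0.02 0.085 0 1" --pt "0.004 0.025 0.085 0 1"

```text
clock: 14.38
eef_pos: [501.2, -106.8, 22.5]
eef_rot: [3.138, 0.002, 1.702]
ft_force: [0.5, -0.7, -0.0]
opening: -0.001
```

Request:
move_arm --pt "0 0.005 0 0 1" --pt "0 0.01 0 0 1" --pt "0 0.015 0 0 1" --pt "0 0.02 0 0 1" --pt "0 0.025 0 0 1"

```text
clock: 14.8
eef_pos: [508.7, -104.8, 21.4]
eef_rot: [-3.141, -0.0, 1.701]
ft_force: [-1.8, 0.4, 0.3]
opening: -0.0
```

Request:
move_arm --pt "0 0.004 0 0 1" --pt "0 0.006 0 0 1" --pt "0 0.008 0 0 1" --pt "0 0.01 0 0 1" --pt "0 0.01 0 0 1"

```text
clock: 15.22
eef_pos: [512.7, -104.3, 21.0]
eef_rot: [-3.142, -0.0, 1.701]
ft_force: [-1.6, -0.7, 0.2]
opening: 0.0
```

Run:
```python
from h import *
s=sense(); print(s['eef_pos'],s['eef_rot'],J(s['eef_pos']),s['ft_force'],s['moment'])
```

```text
[ 512.73022027 -104.2970124    21.03455338] [-3.14153390e+00 -1.43787718e-04  1.70120581e+00] [[-55.96798355   2.20501392]] [-1.61824751 -0.67992566  0.16528609] [ 0.04993011  0.25876085 -0.00349505]
```

Request:
move_arm --pt "0 0.003 0 0 1" --pt "0 0.006 0 0 1" --pt "0 0.009 0 0 1" --pt "0 0.012 0 0 1" --pt "0 0.012 0 0 1"

```text
clock: 15.63
eef_pos: [513.3, -104.0, 21.0]
eef_rot: [-3.133, -0.002, 1.703]
ft_force: [-10.1, -7.5, 6.3]
opening: -0.002
```

Request:
move_arm --pt "0 0.004 0 0 1" --pt "0 0.008 0 0 1" --pt "0 0.008 0 0 1" --pt "0 0.008 0 0 1"

```text
clock: 15.97
eef_pos: [513.4, -103.8, 21.0]
eef_rot: [-3.127, -0.003, 1.704]
ft_force: [-16.1, -10.5, 10.3]
opening: 0.0
```

Run:
```python
from h import *
s=sense(); print(s['eef_pos'],s['eef_rot'],J(s['eef_pos']),s['ft_force'],s['moment'])
```

```text
[ 513.41658997 -103.8446792    21.01479399] [-3.12696606 -0.00332754  1.70410698] [[-55.22794414   2.56285519]] [-16.0827296  -10.45033606  10.32232135] [-1.95456091  2.67620974 -0.0559519 ]
```

Run:
```python
from h import *
im,_=snap('wrist','w7'); t,_=snap('top','t7'); sc,_=snap('scene','s7')
o_=np.zeros((600,800,3),np.uint8)
a=cv2.resize(t[105:205,305:425],(480,400),interpolation=cv2.INTER_CUBIC); b=cv2.resize(sc[160:250,220:330],(320,262),interpolation=cv2.INTER_CUBIC)
o_[:400,:480]=a; o_[:262,480:]=b; o_[400:600,:320]=cv2.resize(im,(320,200)); 
o_[270:600,480:800]=cv2.resize(im[200:365,240:400],(320,330),interpolation=cv2.INTER_CUBIC)
cv2.imwrite('pics/c7.png',o_[:,:,::-1])
```

```text
(no output)
```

View pics/c7.png

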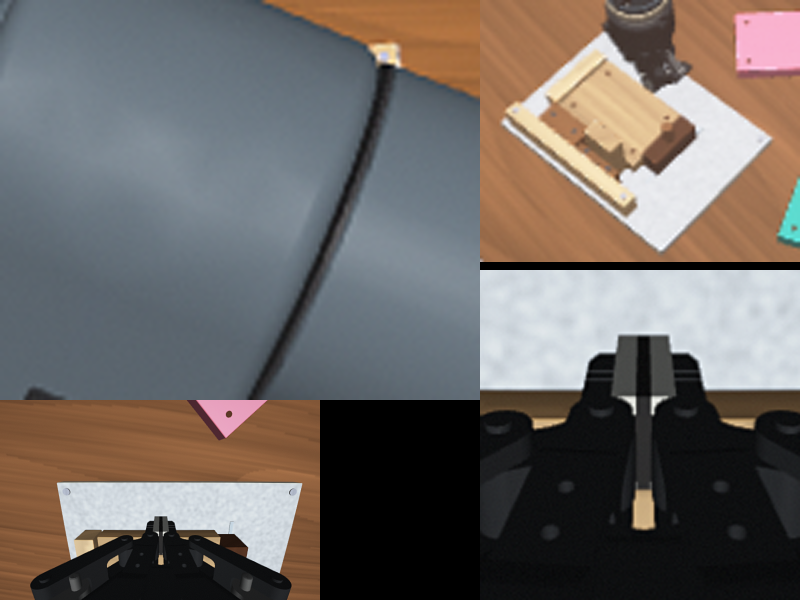

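The scene crop (top right) shows the blank against the thick stop and the packer, and the packer upright against the thin stop. I measure the squareness from the blank's front edge and look at an enlarged scene crop.

Run:
```python
from h import *
z=load('w7'); g=z['im'].astype(int); white=(g.min(2)>140)&(g.max(2)-g.min(2)<35)
def edge(cols):
    r=[]
    for u in cols:
        v=180
        while v<300 and white[v:v+3,u].any(): v+=1
        r.append((u,v-.5))
    return np.array(r)
for n,c in dict(left=range(215,265,3),right=range(365,425,3)).items():
    e=edge(c); j=J(world(z,e,zw=12)); print(n,e[[0,-1]].tolist(),'x med',np.median(j[:,0]).round(2),'y',j[[0,-1],1].round(1),'x',j[:,0].round(1))
s=load('s7')['im'][:,:,::-1]; cv2.imwrite('pics/s7c.png',cv2.resize(s[175:245,225:325],(800,560),interpolation=cv2.INTER_CUBIC))
z=load('s7')
# predicted flush outlines
for n,P,h in(('blank',[(45,-65),(45,65),(-45,65),(-45,-65)],30),('packer',[(45,11),(45,55),(65,55),(65,11)],77)):
    print(n,((proj(z,[[*W(p),h] for p in P])-[225,175]+.5)*8).round().tolist())
```

```text
left [[215.0, 259.5], [263.0, 259.5]] x med -43.82 y [-59.2 -30.9] x [-43.8 -43.8 -43.8 -43.8 -43.8 -43.8 -43.8 -43.8 -43.8 -43.8 -43.8 -43.8
 -43.8 -43.8 -43.9 -43.9 -43.9]
right [[365.0, 259.5], [422.0, 259.5]] x med -43.81 y [28.8 62.4] x [-43.9 -43.9 -43.9 -43.8 -43.8 -43.8 -43.8 -43.8 -43.8 -43.8 -43.8 -43.8
 -43.8 -43.8 -43.8 -43.8 -43.8 -43.8 -43.7 -43.7]
blank [[175.0, 172.0], [386.0, 337.0], [527.0, 202.0], [316.0, 45.0]]
packer [[284.0, 211.0], [358.0, 269.0], [325.0, 301.0], [250.0, 242.0]]
```

View pics/s7c.png

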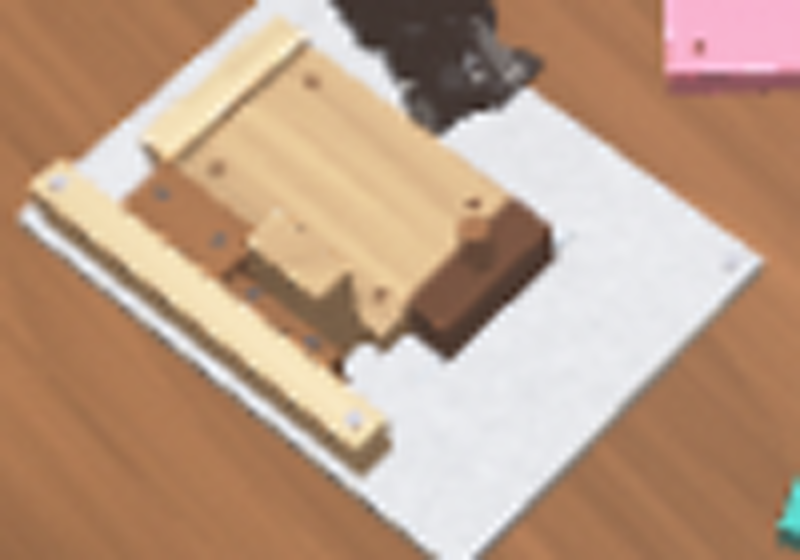

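Both halves of the front edge measure x = -43.8, so the blank is square and at its end position. The packer's top corners, about (280,208), (352,272), (318,298) and (248,242), match the home prediction. The remaining lateral force of about 8 N could work on the jaw, so I ease it off by a small sideways shift and re-check.

Request:
move_arm --pt "-0.002 0 0 0 1" --pt "-0.004 0 0 0 1" --pt "-0.004 0 0 0 1" --pt "-0.004 0 0 0 1"

```text
clock: 16.45
eef_pos: [513.4, -104.0, 21.0]
eef_rot: [-3.127, -0.005, 1.703]
ft_force: [-15.2, -6.6, 11.4]
opening: -0.001
```

Run:
```python
from h import *
s=sense(); f=np.array(s['ft_force']); print(s['clock'],s['eef_pos'],J(s['eef_pos']),f,Rz(ps).T@f[:2])
snap('scene','s8'); z=load('s8'); z7=load('s5')
for op in(0,3): print(op,((proj(z,[[*W(p),41.5] for p in[(30.5,66+op),(30.5,90+op),(-39.5,90+op)]]+[[*W((-5,78+op)),71.5]])-[225,175]+.5)*8).round().tolist())
snap('wrist','w8'); z=load('w8'); print('wrist jaw outer near corner, op0/op3',proj(z,[[*W((-39.5,90)),41.5],[*W((-39.5,93)),41.5],[*W((-39.5,66)),41.5]]).round(1).tolist())
im=z['im'][:,:,::-1]; o_=np.zeros((280,800,3),np.uint8)
o_[:,:400]=cv2.resize(load('s8')['im'][:,:,::-1][175:245,225:325],(400,280),interpolation=cv2.INTER_CUBIC); o_[:,400:]=cv2.resize(im[230:300,420:520],(400,280),interpolation=cv2.INTER_CUBIC)
cv2.imwrite('pics/c8.png',o_)
```

```text
16.45 [ 513.35059716 -103.96876184   20.98371685] [[-55.30972807   2.44856196]] [-15.24231398  -6.55565992  11.38171226] [-15.97388086  -4.48775477]
0 [[409.0, 303.0], [449.0, 335.0], [559.0, 228.0], [480.0, 229.0]]
3 [[414.0, 307.0], [455.0, 339.0], [564.0, 232.0], [486.0, 233.0]]
wrist jaw outer near corner, op0/op3 [[496.4, 293.5], [502.3, 293.4], [448.9, 294.1]]
```

View pics/c8.png

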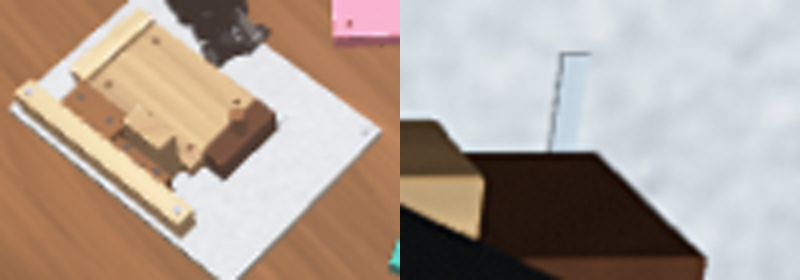

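The jaw's outer top corner is at (496.5,294.5) in the wrist picture, against (496.4,293.5) predicted for fully shut, so it is shut. One more small easing, then I hand in.

Request:
move_arm --pt "-0.003 0.001 0 0 1" --pt "-0.003 0.002 0 0 1" --pt "-0.003 0.002 0 0 1" --pt "-0.003 0.002 0 0 1" --pt "-0.003 0.002 0 0 1"

```text
clock: 16.97
eef_pos: [513.4, -104.1, 20.8]
eef_rot: [-3.125, -0.007, 1.703]
ft_force: [-15.8, -3.3, 11.6]
opening: 0.004
```

Run:
```python
from h import *
s=sense(); f=np.array(s['ft_force']); print(s['clock'],J(s['eef_pos']),f,Rz(ps).T@f[:2])
snap('wrist','w9'); z=load('w9'); g=z['im'].astype(int); white=(g.min(2)>140)&(g.max(2)-g.min(2)<35)
for u in(220,250,375,415):
    v=180
    while v<300 and white[v:v+3,u].any(): v+=1
    print(u,J(world(z,[(u,v-.5)],zw=12)).round(2))
ok=abs(f).max()<40 and (Rz(ps).T@f[:2])[0]<-10
print(ok, finish_job() if ok else None)
```

```text
16.9667 [[-55.29871074   2.35267247]] [-15.75290387  -3.2578667   11.60927161] [-16.04499586  -1.15142673]
220 [[-44.13 -56.26]]
250 [[-44.15 -38.66]]
375 [[-43.95  34.44]]
415 [[-43.79  58.04]]
the job is handed in; nothing more can be done
True None
```

The job is done and handed in at about 17 s. The jaw is shut, the packing block stands alone in the wide gap, and the fingers are still holding the blank against both stops. The hand-in reported no verdict.

**Jaw:** I pushed it to its hard stop, with the force rising to about 45 N at the fingertips. It still measured shut afterwards, with its outer corner within 1 px of the predicted shut position.

**Packing block:** I stood it upright in front of the thin stop, at the jaw end, and let go. After the push its top corners matched the home position to about 1 pixel in the scene picture.

**Blank:** I pushed its front edge back to the stop and held it with about 16 N. The front edge measured between x -43.8 and -44.2 mm along its length, so it is square to about 0.4 mm over 114 mm. The nominal is -45 mm, and I take the 1 mm offset to be camera calibration.

**Less clean points:**
- On the first try at the jaw, the gripper linkage rode on the jaw's peg with about 9 N. I backed off, turned the gripper 90° and pushed again.
- At hand-in the tool also read about 12 N upward and 1 N sideways. I put this down to friction at the blank's edge.
- I touched none of the other objects on purpose, but I did not re-measure them at the end.

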